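Pry the spring clip off a cord-reel spindle

TASK

Take the red spring clip off the spindle of the cord-reel stand so that the reel can be changed. Pry it off with the yellow wedge, gently and with no finger on the clip while it is on the spindle: feel for the top of the spindle's end with the wedge's thin end, then slide it in under the clip until the clip springs open and comes free. Put the clip in the white dish, lay the wedge down flat on the table, and leave everything else where it is.

Things in the scene. Friction and masses are not known exactly. Their poses are not given: they have to be found in the camera images.
- stand: Cord-reel stand, fixed: grey base plate 120 x 145 mm (y -90 to +55), upright, round steel spindle 20 mm thick, level, along the stand's +y, its axis 85 mm above this origin. Origin: below the spindle's axis, 12 mm under the plate's top, 0 to 12 mm above the table (levelled differently each time); z up, y to the spindle's free end at +42 mm. A 68 mm cord reel turns on it (y -56 to -19 mm).
- spindle_end (a point): Centre of the spindle's free end face, on its axis (stand's y = +42 mm, z = 85 mm; axes as the stand's). The spindle is bare and 20 mm thick (its top 10 mm above this point) from y = -19 to +20 mm and from +31 to +42 mm; between lies the clip's groove, 16 mm thick. 8 mm of the top are open between the clip and this end. The clip is approached from here, moving along -y.
- clip_seat (a point): Place of the clip's centre when it sits in the groove: stand's y = +25.5 mm, 4 mm above the spindle's axis; axes as the stand's. A level wedge resting on the spindle frees the clip when its tip is about 30 to 38 mm past here (towards -y); the clip then sits 10 to 13 mm higher, on the blade. At 43 mm the wedge's handle meets the clip, at 44 mm its tip meets the reel.
- clip_mid (a point): Centre of the red steel spring clip (32 g, loose): an upside-down U over the spindle, 25 mm wide across it (x), 10 mm along it (y), 25 mm high; y to the free end, z up at the start. Two sprung legs reach under the spindle with rounded toes. Raised some 7 mm (the wedge needs a push of 8 to 18 N), it springs open over the spindle, jumps a few mm and is loose, toes 9 mm apart.
- clip_edge (a point): Middle of the outer (+y) edge of the clip's flat crown, at its underside, 8.5 mm from the clip's centre in y; axes as the clip's. The crown (23 mm wide, 17 mm at this edge, 2.4 mm thick) leaves only about 2.6 mm over the spindle's top, for a tip 2 mm thick: too high and it meets this edge, too low and it meets the spindle's end face. The cheeks under the crown are 14 mm apart.
- wedge_grip (a point): Centre of the handle of the yellow nylon pry wedge (about 70 g, loose, lying flat). Handle: block 66 mm long (x), 18 mm wide (y), 24 mm high (z); this point is 12 mm above the flat underside. x points to the thin end, z up. Ahead of the handle, x = +33 to +85 mm, is the blade: 8 mm wide, flat underside level with the handle's, top a ramp from 16 mm to 2 mm thick (15 degrees).
- wedge_tip (a point): Thin end of the wedge: middle of the tip edge, 1 mm above the underside, 85 mm ahead of the handle's centre; axes as wedge_grip. Blade, clip and spindle are slippery (friction about 0.25): the freed clip hangs over the blade and hardly stays on it when level; with the nose raised 20 degrees it can be carried, with the nose lowered 40 degrees or more it slides off the tip.
- dish: White square findings dish, loose, 400 g, 100 x 100 mm outside, 24 mm high, walls and floor about 4 to 5 mm, empty. Origin: centre of its underside on the table; z up.
- bead_box: Clear bead box with four full compartments, 130 x 100 x 26 mm, origin under its centre. Leave alone.
- pliers: Pliers with red handles, 150 mm long, 12 mm high, lying flat; origin at the rivet, jaws to +x. Leave alone.
- spare_reel: Small brass-coloured reel standing on its flange, 48 mm across, 30 mm high, origin under its centre. Leave alone.
- card_box: White card box with brown beads, 60 x 55 x 32 mm, origin under its centre. Leave alone.
- jar: Green-tinted jar, 52 mm across, 70 mm high, origin under its centre. Leave alone.
Things that resemble listed ones, but are neither listed nor needed, are in the scene too. Of the things that look like the part that bears wedge_grip, the smallest one is meant.

How it is judged:
On the way, in this order (a step that is already met when the one before it is completed fails the run):
1. the wedge's thin end is under the crown of the clip, on top of the spindle, and bears on the clip while the clip still sits in its groove (y of wedge_tip in the frame of stand between -0.03 and 0.023 m and x of wedge_tip in the frame of stand between -0.008 and 0.008 m and z of wedge_tip in the frame of stand between 0.092 and 0.103 m and distance between clip_mid and clip_seat below 0.008 m and contact force between wedge and clip above 1 N), for 0.04 s.
2. the clip is clear of the spindle (more than 20 mm from its seat) (distance between clip_mid and clip_seat above 0.02 m), for 0.04 s.
At the end, for the whole second after the job is handed in: The clip lies at rest in the dish (its centre inside the dish's walls and less than 30 mm above the table), the dish stands level, and the wedge lies at rest, level, on the table itself (handle centre below 19 mm), not in the dish (x of clip_mid in the frame of dish between -0.046 and 0.046 m and y of clip_mid in the frame of dish between -0.046 and 0.046 m and height (world z) of clip_mid below 0.03 m and linear speed of each of clip, wedge below 0.02 m/s and angle between dish's own z axis and vertical below 0.1 rad and height (world z) of wedge_grip below 0.019 m and angle between wedge_grip's own x axis and vertical between 1.45 and 1.69 rad and horizontal distance between wedge_tip and dish above 0.05 m and horizontal distance between wedge_grip and dish above 0.06 m); the robot touches nothing.
It fails at once if a bystander (bead box, pliers, spare reel, card box or jar) is pushed more than 30 mm, or the dish more than 40 mm, from its place (distance of any of bead_box, pliers, spare_reel, card_box, jar from where it was at the start of the episode above 0.03 m or distance of dish from where it was at the start of the episode above 0.04 m).
It fails at once if a finger touches the clip while it is still on the spindle (contact force between the fingers and clip above 0.5 N and distance between clip_mid and clip_seat below 0.012 m).
It fails at once if the wedge is forced: more than 45 N against the stand (contact force between wedge and stand above 45 N).
It fails at once if the stand is struck with the hand: more than 25 N (contact force between the arm and stand above 25 N).
It also fails if it takes over 69 s, if anything falls off the work surface, if the arm or the gripper's body presses on something with over 40 N, if the wrist force passes 120 N, or if a joint passes its speed limit or range.

ROBOT

A 7-joint arm with a two-finger parallel gripper is mounted at the origin on the work surface. World frame = base frame: x ahead of the robot, y to its left, z up, the work surface at z = 0. Lengths are in m, angles in rad, forces in N, time in s.
With the tool pointing down it reaches from about 0.4 to 0.85 m from the base axis. Payload 10.4 kg.
Tool frame: the origin (TCP) lies at the very end of the fingers, on their centre line; the grasp point (between the pads) lies 19 mm behind it; z points along the fingers, y is the line along which they close (so a half turn about z gives the same grasp; the last joint's range is limited). The gripper opens to 87 mm and grips with 3 to 60 N. Pads are 19 mm wide; open, the fingers measure 117 mm over their backs; the gripper's body (75 mm by 190 mm) begins 51 mm behind the grasp point.
Start: joints at [-1.195, 0.332, -0.065, 1.46, 0.022, 1.35, -0.088], TCP at [0.243, 0.576, 0.223] pointing down, gripper open.
Joint ranges: [-2.6, 2.6], [-0.5, 2.12], [-1.47, 1.34], [0.16, 2.42], [-1.27, 4.41], [0.06, 2.06], [-2.6, 2.6]. Speed limits (rad/s): [2.22, 2.22, 2.79, 2.79, 3.14, 3.14, 3.14].

INTERFACE

Orientations are given as a rotation vector (axis times angle).
In Python, from station import env, viewer gives the robot as it stands. The module is installed in compiled form; this text tells all that it offers.
- The arm moves only by the shell command python3 -m jog 'ROWS'. ROWS is JSON, one flat list of numbers, 7 for each row, row after row: the shift along the tool's x, y, z in m, then the turn, a rotation vector about the tool's x, y, z in rad, then the opening, from -1 (shut) to 1 (fully open), so that 0 is half open. A call has exactly 10 rows; each row shifts and turns the commanded pose from where the row before left it, along the tool's axes as they then stand; what a row does not reach is not made up. A row lasts 1/10 s, in which the tool goes at most 50 mm and 8.59 degrees, less where a joint would pass 70% of its speed; a pose out of reach is approached as far as the arm can. A call is refused whole if a number of a shift passes 0.05 or a number of a turn 0.15, either way. A call with a gripper value outside its range is refused whole. The fingers move at their own pace and stop on an object; the grip force is fixed at half the most. Time passes only in rows, so rows that do not move let the fingers close, or fill a call up. It gives the time, the measured TCP pose, the force, the opening and the grip force at its end, in the units of the state.
- env.get_state(): the state, without advancing time (a new reading comes with each control period).
- viewer.read_camera(name): name is "side" or "top" or "wrist"; returns (picture, depth): 384x512x3 uint8, blue, green, red; 384x512 float32, m along the optical axis (not along the pixel's ray), 0 where there is no reading.
- viewer.camera_info(name): a dict with "fovy" (degrees; the focal length in pixels is half the picture's height over the tangent of half this angle, whatever the lens; pixels are square), "cx", "cy" (the principal point, pixels), "view" (4x4, takes a point from world to camera coordinates). Camera axes: x right, y up, looking along -z (the intrinsics and any distortion apply to the point x, -y, -z); pixel columns grow to the right and rows downward; lengths in m; the calibration is good to about 2 mm. A picture is of the moment at which its call begins: read the wrist's pose just before it. camera_info takes no time and is no camera call; for the wrist camera it gives the pose at the moment of the call.
- env.job_done(): hands the job in; it is judged then, once.
The state is a dict: "t": time; "joint_positions": joint angles; "qd": joint speeds; "joint_efforts": joint torques, N m; "tcp_pos": TCP position; "orientation": TCP orientation; "force": force on the tool from outside, world axes, zero at the start; "moment": the same for the moment, N m; "grip_width": opening from 0.0 (shut) to 1.0 (fully open); "grasp_force": force on a finger pad.
Only numpy, scipy, OpenCV 4.12 (cv2) and the standard library are available. Lean on these libraries where they do the work, as an engineer would, in place of code of your own. Each camera call takes 0.05 s, during which the arm holds its last target. There are 200 camera calls.

## Working session

There is one attempt and no reset: what is moved stays moved. The work goes in short steps, Python scripts to look and compute and a shell command to move; the robot and the scene stay as the last step left them, time stands still between calls to the robot, and variables do not carry over. Pictures are saved under pics/ and viewed, at most 13 in all, crops included, and the job is handed in when it is done.

```bash
mkdir -p pics
cat > h.py <<'E'
import numpy as np, cv2
from scipy.spatial.transform import Rotation as R
from station import env, viewer
def cam(n):
    i=viewer.camera_info(n); p,d=viewer.read_camera(n); return p,d,i
def world(d,i):
    h,w=d.shape; f=h/2/np.tan(np.radians(i["fovy"])/2)
    v,u=np.mgrid[:h,:w]
    c=np.stack([(u-i["cx"])/f*d,-(v-i["cy"])/f*d,-d,np.ones_like(d)],-1)
    return (c@np.linalg.inv(np.array(i["view"])).T)[...,:3]
E
python3 - <<'E'
from h import *
s=env.get_state(); print(s)
for n in("side","top"):
    p,d,i=cam(n); cv2.imwrite(f"pics/{n}0.png",p); np.savez(f"{n}0.npz",p=p,w=world(d,i),d=d)
    print({k:(v if k!="view" else np.round(v,3)) for k,v in i.items()})
cv2.imwrite("pics/both0.png",cv2.resize(np.vstack([cv2.imread("pics/top0.png"),cv2.imread("pics/side0.png")]),(400,600)))
E
```

```text
{'t': 0.0, 'joint_positions': array([-1.19459304,  0.33288235, -0.06469672,  1.46099365,  0.02156184,
        1.34989108, -0.08850503]), 'qd': array([-0.00075071,  0.00139368,  0.00045607,  0.00124774, -0.00088168,
       -0.00025856, -0.00202872]), 'joint_efforts': array([ 2.92669074e-04, -6.23270273e+01,  2.46753241e-02, -3.89881468e+01,
       -6.13285415e-02,  3.98272520e-02,  1.55250596e-04]), 'tcp_pos': array([0.24253436, 0.57557685, 0.22172239]), 'orientation': array([-6.22235459e-01, -3.07908911e+00,  2.28987215e-03]), 'force': array([-0.22987324, -0.32599474,  0.01783244]), 'moment': array([ 0.01965885, -0.01060333,  0.02143129]), 'grasp_force': 0.0, 'grip_width': 1.0000245024436338}
{'fovy': 43.76435056259069, 'cx': 256.8945918617375, 'cy': 186.92548102820425, 'view': array([[ 0.835, -0.55 ,  0.013, -0.443],
       [ 0.377,  0.588,  0.716, -0.22 ],
       [-0.401, -0.593,  0.698, -0.98 ],
       [ 0.   ,  0.   ,  0.   ,  1.   ]])}
{'fovy': 54.38450715958652, 'cx': 258.61981798967736, 'cy': 190.36457489668092, 'view': array([[ 0.012, -1.   ,  0.025, -0.066],
       [ 0.999,  0.013,  0.044, -0.505],
       [-0.045,  0.025,  0.999, -0.993],
       [ 0.   ,  0.   ,  0.   ,  1.   ]])}
```

View pics/top0.png

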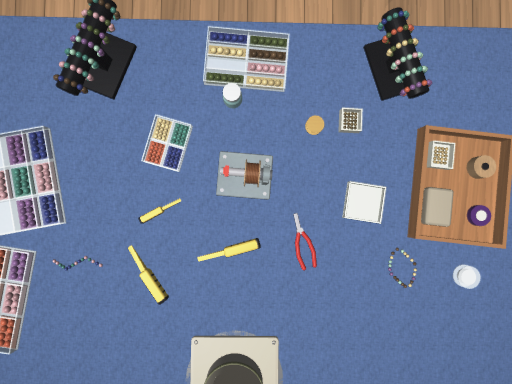

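View pics/side0.png

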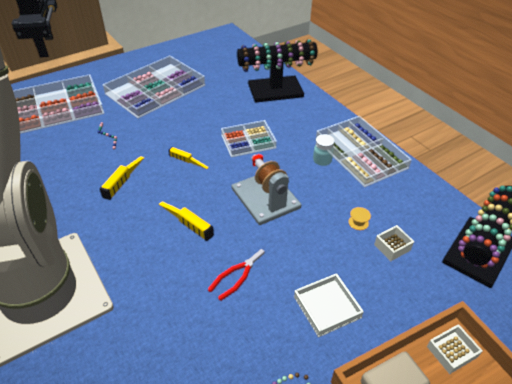

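Three yellow wedges, top-view pixels: A about (160,210), B about (148,275), C about (228,250). A is the shortest (about 45 px, or 118 mm), so it fits "smallest". I'll confirm that with an enlarged crop and measure the rest in the same step.

Run:
```python
from h import *
np.set_printoptions(precision=4,suppress=True)
T=np.load("top0.npz");S=np.load("side0.npz")
def comps(D,lo,hi,mn):
    m=cv2.inRange(cv2.cvtColor(D["p"],cv2.COLOR_BGR2HSV),lo,hi)
    n,l,st,c=cv2.connectedComponentsWithStats(cv2.morphologyEx(m,cv2.MORPH_CLOSE,np.ones((3,3))))
    return [(l==k,c[k]) for k in range(1,n) if st[k,4]>mn]
for nm,D in(("top",T),("side",S)):
    for m,c in comps(D,(22,150,120),(35,255,255),60):
        P=D["w"][m&(D["d"]>0)]; P=P[(P[:,2]>.002)&(P[:,2]<.06)]
        if len(P)<30: continue
        r=cv2.minAreaRect((P[:,:2]*1000).astype(np.float32)); a=np.linalg.svd(P[:,:2]-P[:,:2].mean(0),full_matrices=False)[2][0]
        q=(P[:,:2]-P[:,:2].mean(0))@a
        print(nm,"yellow",c,r,"zmax",np.percentile(P[:,2],97),"dir",a,"mean",P.mean(0),"ext",q.min(),q.max())
    for m,c in comps(D,(0,150,100),(6,255,255),25):
        P=D["w"][m&(D["d"]>0)]; print(nm,"red",c,P.mean(0),P.min(0),P.max(0))
# stand plate & spindle from both
for nm,D in(("top",T),("side",S)):
    P=D["w"]; hsv=cv2.cvtColor(D["p"],cv2.COLOR_BGR2HSV)
    c=np.array([.53,-.02]) 
    reg=(np.abs(P[...,0]-.53)<.13)&(np.abs(P[...,1]+.03)<.13)&(hsv[...,1]<110)
    pl=reg&(P[...,2]>.007)&(P[...,2]<.035); Q=P[pl]
    n,l,st,_=cv2.connectedComponentsWithStats(pl.astype(np.uint8)); k=1+st[1:,4].argmax(); Q=P[l==k]
    print(nm,"plate z",np.percentile(Q[:,2],[10,50,90]),cv2.minAreaRect((Q[:,:2]*1000).astype(np.float32)))
    h=reg&(P[...,2]>.07); print("high",P[h].min(0),P[h].max(0),h.sum())
# dish
for nm,D in(("top",T),):
    P=D["w"]; print("dish ctr px",P[202,365], [P[v,u] for v,u in((183,352),(188,385),(221,379),(215,346))])
print("table z",np.median(T["w"][330:350,100:150,2]),np.median(S["w"][330:350,150:200,2]))
t=T["p"][180:310,120:270]; cv2.imwrite("pics/wedges.png",cv2.resize(t,(690,598),interpolation=cv2.INTER_CUBIC))
```

```text
top red [396.7692  30.0769] [ 0.8962 -0.3898  0.1304] [ 0.8904 -0.4022  0.1225] [ 0.9021 -0.3779  0.1391]
top red [154.812  151.5338] [0.606  0.2197 0.0131] [0.5774 0.2002 0.0048] [0.6316 0.2388 0.0193]
top red [225.8919 170.2162] [0.5498 0.0231 0.1015] [0.5379 0.0181 0.0975] [0.5602 0.028  0.1055]
top red [304.6092 249.6891] [ 0.3476 -0.185   0.011 ] [ 0.2962 -0.214   0.0069] [ 0.3952 -0.1615  0.016 ]
top red [  6.0202 325.9091] [0.1456 0.5898 0.0181] [0.1295 0.5749 0.0044] [0.1623 0.6138 0.0247]
top red [  3.918  339.9836] [0.1101 0.5934 0.0187] [0.0963 0.5823 0.0122] [0.1266 0.6049 0.0249]
side yellow [186.1734 156.0983] ((446.02001953125, 201.28024291992188), (16.790515899658203, 112.53962707519531), 28.755138397216797) zmax 0.02744020034419149 dir [ 0.5092 -0.8607] mean [0.4421 0.2071 0.0194] ext -0.049220904144493045 0.06308077781726858
side yellow [119.0627 174.2079] ((280.6849670410156, 233.94944763183594), (163.19898986816406, 23.43739891052246), 33.88153076171875) zmax 0.038704650197298435 dir [-0.8117 -0.5841] mean [0.2646 0.2225 0.0308] ext -0.101382349026177 0.0618231086
[... 657 characters left out ...]
429 -0.1863  0.0113] [ 0.2917 -0.2155  0.006 ] [ 0.392  -0.1619  0.0159]
top plate z [0.0112 0.0137 0.0161] ((546.69384765625, -20.361045837402344), (144.9984588623047, 120.09184265136719), 85.91780853271484)
high [ 0.4605 -0.0883  0.0746] [0.5787 0.0385 1.0159] 1104
side plate z [0.0118 0.0146 0.0178] ((542.1482543945312, -19.31200408935547), (145.78103637695312, 121.20088958740234), 85.65979766845703)
high [ 0.5075 -0.09    0.071 ] [0.5746 0.0433 0.123 ] 576
dish ctr px [ 0.4777 -0.3496  0.0073] [array([ 0.5283, -0.3113,  0.017 ]), array([ 0.5156, -0.3989,  0.023 ]), array([ 0.4271, -0.3828,  0.0219]), array([ 0.4418, -0.2986,  0.0039])]
table z -0.0007577895397259393 0.0010196141172817974
```

View pics/wedges.png

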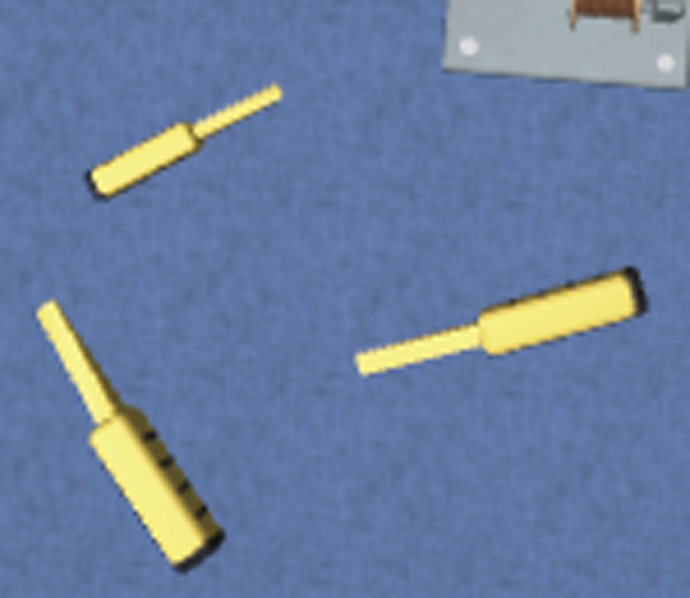

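Crop confirms it: A, tip at top-view (181,200) and handle at (151,215), is clearly the shortest and slimmest. B and C measure about 165 mm, A about 115 mm. Now I'll work out the move above A.

```bash
cat >> h.py <<'E'
np.set_printoptions(precision=4,suppress=True)
def Rt(ang,noseup=0):  # tool x at world angle ang (deg), tool down; nose (-x) raised by noseup deg
    a=np.radians(ang); x=np.array([np.cos(a),np.sin(a),0]); z=np.array([0,0,-1.]); 
    return R.from_matrix(np.stack([x,np.cross(z,x),z],1))*R.from_rotvec([0,-np.radians(noseup),0])
def delta(pos,ang,noseup=0):
    s=env.get_state(); r0=R.from_rotvec(s["orientation"]); r1=Rt(ang,noseup); dp=np.array(pos)-s["tcp_pos"]
    print("t",s["t"],"tcp",s["tcp_pos"],"F",s["force"],"w",s["grip_width"],"gf",s["grasp_force"])
    print("turn",(r0.inv()*r1).as_rotvec(),"shift cur axes",r0.inv().apply(dp),"final axes",r1.inv().apply(dp))
E
python3 -c "
from h import *
delta((.432,.227,.16),118.8)"
```

```text
t 0.1 tcp [0.2426 0.5757 0.2219] F [-0.3458 -0.5128  0.5789] w 1.001147339666805 gf 0.0
turn [-0.0011  0.0005  0.6694] shift cur axes [-0.3099 -0.2477  0.0622] final axes [-0.3968 -0.002   0.0619]
```

```bash
python3 -m jog '[0,0,0.012,0,0,0.134,1, 0,0,0.012,0,0,0.134,1, 0,0,0.012,0,0,0.134,1, 0,0,0.012,0,0,0.134,1, 0,0,0.012,0,0,0.134,1, -0.04,0,0,0,0,0,1, -0.04,0,0,0,0,0,1, -0.04,0,0,0,0,0,1, -0.04,0,0,0,0,0,1, -0.04,0,0,0,0,0,1]'
python3 -m jog '[-0.04,0,0,0,0,0,1, -0.04,0,0,0,0,0,1, -0.04,0,0,0,0,0,1, -0.04,0,0,0,0,0,1, -0.037,0,0,0,0,0,1, 0,0,0,0,0,0,1, 0,0,0,0,0,0,1, 0,0,0,0,0,0,1, 0,0,0,0,0,0,1, 0,0,0,0,0,0,1]'
cat >> h.py <<'E'
def yellow(near,rad=.12,zlo=.004):
    p,d,i=cam("wrist"); w=world(d,i)
    m=cv2.inRange(cv2.cvtColor(p,cv2.COLOR_BGR2HSV),(20,120,90),(36,255,255))>0
    m&=(d>0)&(w[...,2]>zlo)&(np.hypot(w[...,0]-near[0],w[...,1]-near[1])<rad)
    return p,w,m
E
python3 - <<'E'
from h import *
delta((.432,.227,.16),118.8)
p,w,m=yellow((.45,.2)); P=w[m]; print(m.sum(),cv2.minAreaRect((P[:,:2]*1000).astype(np.float32)))
r=(P[:,2]>.018); H=P[r]; print("handle",cv2.minAreaRect((H[:,:2]*1000).astype(np.float32)),np.median(H[:,2]))
u=np.array([.481,-.877]); q=P[:,:2]@u; print(q.min(),q.max(),"tip",P[q>q.max()-.003].mean(0))
cv2.imwrite("pics/w1.png",p)
E
```

```text
t: 1.1
tcp_pos: [0.3394, 0.399, 0.1623]
orientation: [-1.6, -2.703, 0.001]
force: [0.4, -0.7, 0.4]
grip_width: 0.997
grasp_force: 0.0
t: 2.1
tcp_pos: [0.4332, 0.2288, 0.1624]
orientation: [-1.598, -2.705, 0.0]
force: [-0.8, -0.2, -0.4]
grip_width: 0.997
grasp_force: 0.0
t 2.1 tcp [0.4332 0.2288 0.1624] F [-0.8059 -0.1965 -0.3632] w 0.9972638840915947 gf 0.0
turn [-0.0002 -0.0001  0.001 ] shift cur axes [-0.001  -0.002   0.0024] final axes [-0.001  -0.002   0.0024]
5200 ((425.099853515625, 225.5052490234375), (123.98484802246094, 106.55120849609375), 86.0363540649414)
handle ((441.59423828125, 234.51390075683594), (118.92605590820312, 72.83270263671875), 28.869361877441406) 0.2590214264868824
-0.029769491610438802 0.08561726384048718 tip [0.4721 0.1632 0.0047]
```

View pics/w1.png

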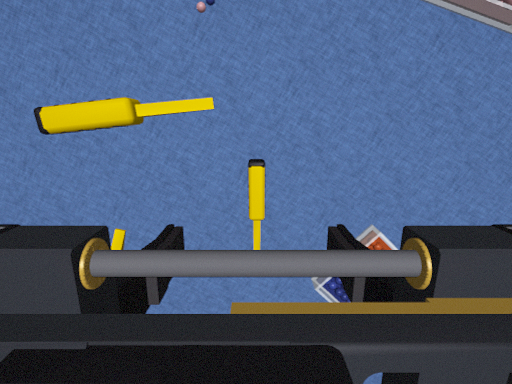

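The wrist view shows wedge A at (257,190), its black butt end at (257,162), with the blade running down under the gripper bar. I'll restrict the mask to that blob and measure it.

Run:
```python
from h import *
p,w,m=yellow((.45,.2),.2); m&=w[...,2]<.05
n,l,st,c=cv2.connectedComponentsWithStats(m.astype(np.uint8)); k=l[190,257]; print(st[k])
P=w[l==k]
blk=(w[...,2]>.003)&(w[...,2]<.05)&(np.abs(np.arange(512)-257)<14)[None,:]&((np.arange(384)>150)&(np.arange(384)<172))[:,None]&(p.max(-1)<80)
for nm,Q in(("handle",P[P[:,2]>.018]),("handle+butt",np.vstack([P[P[:,2]>.018],w[blk]])),("blade",P[P[:,2]<.016])):
    print(nm,len(Q),Q.mean(0),cv2.minAreaRect((Q[:,:2]*1000).astype(np.float32)),np.percentile(Q[:,2],[5,50,95]))
```

```text
[ 249  166   16   84 1017]
handle 841 [0.4363 0.227  0.0235] ((436.8800048828125, 226.42172241210938), (16.64157485961914, 59.64818572998047), 28.555349349975586) [0.0217 0.0236 0.0249]
handle+butt 943 [0.4346 0.2301 0.0231] ((435.2153015136719, 228.63406372070312), (16.924192428588867, 64.96586608886719), 29.50742530822754) [0.0212 0.0236 0.0249]
blade 175 [0.4625 0.1798 0.0099] ((462.82757568359375, 179.48263549804688), (6.042342662811279, 41.009239196777344), 28.769136428833008) [0.005  0.0103 0.015 ]
```

```bash
python3 -c "
from h import *
delta((.4352,.2286,.004),118.7)"
```

```text
t 2.2 tcp [0.4334 0.2285 0.1625] F [ 0.4547 -0.0081 -0.7891] w 1.0013115188827912 gf 0.0
turn [-0.     -0.0001  0.0021] shift cur axes [-0.0008  0.0016  0.1585] final axes [-0.0008  0.0016  0.1585]
```

```bash
python3 -m jog '[-0.001,0.002,0.03,0,0,0.002,1, 0,0,0.03,0,0,0,1, 0,0,0.03,0,0,0,1, 0,0,0.03,0,0,0,1, 0,0,0.02,0,0,0,0, 0,0,0.01,0,0,0,-0.2, 0,0,0.0085,0,0,0,-0.3, 0,0,0,0,0,0,-0.5, 0,0,0,0,0,0,-1, 0,0,0,0,0,0,-1]'
python3 -m jog '[0,0,0,0,0,0,-1, 0,0,0,0,0,0,-1, 0,0,0,0,0,0,-1, 0,0,0,0,0,0,-1, 0,0,-0.02,0,0,0,-1, 0,0,-0.03,0,0,0,-1, 0,0,-0.04,0,0,0,-1, 0,0,-0.04,0,0,0,-1, 0,0,-0.02,0,0,0,-1, 0,0,0,0,0,0,-1]'
```

```text
t: 3.2
tcp_pos: [0.4365, 0.2285, 0.0049]
orientation: [1.602, 2.702, 0.002]
force: [-0.9, -0.6, -0.3]
grip_width: 0.538
grasp_force: 0.0
t: 4.2
tcp_pos: [0.4374, 0.229, 0.157]
orientation: [1.602, 2.7, 0.008]
force: [0.1, -0.2, -1.6]
grip_width: 0.206
grasp_force: 30.0
```

```bash
python3 -c "
from h import *
delta((.538,-.10,.27),85.8)"
```

```text
t 4.2 tcp [0.4374 0.229  0.157 ] F [ 0.0577 -0.2215 -1.6394] w 0.20557477647293546 gf 29.99896466732025
turn [ 0.0048 -0.0026  0.5732] shift cur axes [-0.3368 -0.0688 -0.1137] final axes [-0.3207  0.1244 -0.113 ]
```

```bash
python3 -m jog '[0,0,-0.022,0.001,-0.0005,0.115,-1, 0,0,-0.023,0.001,-0.0005,0.115,-1, 0,0,-0.023,0.001,-0.0005,0.115,-1, 0,0,-0.023,0.001,-0.0005,0.115,-1, 0,0,-0.022,0.001,-0.0005,0.113,-1, -0.032,0.012,0,0,0,0,-1, -0.032,0.012,0,0,0,0,-1, -0.032,0.012,0,0,0,0,-1, -0.032,0.012,0,0,0,0,-1, -0.032,0.012,0,0,0,0,-1]'
python3 -m jog '[-0.032,0.013,0,0,0,0,-1, -0.032,0.013,0,0,0,0,-1, -0.032,0.013,0,0,0,0,-1, -0.032,0.013,0,0,0,0,-1, -0.032,0.013,0,0,0,0,-1, 0,0,0,0,0,0,-1, 0,0,0,0,0,0,-1, 0,0,0,0,0,0,-1, 0,0,0,0,0,0,-1, 0,0,0,0,0,0,-1]'
python3 - <<'E'
from h import *
delta((.538,-.10,.27),85.8)
p,d,i=cam("wrist"); w=world(d,i); np.savez("w2.npz",p=p,w=w,d=d); cv2.imwrite("pics/w2.png",p)
hsv=cv2.cvtColor(p,cv2.COLOR_BGR2HSV)
m=((hsv[...,0]<8)&(hsv[...,1]>150)&(hsv[...,2]>90)&(w[...,2]>.06)&(w[...,2]<.13)&(np.abs(w[...,0]-.55)<.05)&(np.abs(w[...,1]-.02)<.06))
P=w[m];print("clip",len(P),P.mean(0),P.min(0),P.max(0),cv2.minAreaRect((P[P[:,2]>.098,:2]*1000).astype(np.float32)))
g=(hsv[...,1]<110)&(w[...,2]>.005)&(w[...,2]<.03)&(np.abs(w[...,0]-.545)<.1)&(np.abs(w[...,1]+.02)<.11)
Q=w[g]; print("plate",len(Q),np.median(Q[:,2]),cv2.minAreaRect((Q[:,:2]*1000).astype(np.float32)))
t=(hsv[...,1]<110)&(w[...,2]>.07)&(w[...,2]<.11)&(np.abs(w[...,0]-.547)<.03)&(w[...,1]>.028)&(w[...,1]<.06)
Q=w[t]; print("spindle end",len(Q),Q.mean(0) if len(Q) else 0,Q.min(0),Q.max(0))
E
```

```text
t: 5.2
tcp_pos: [0.4841, 0.0629, 0.266]
orientation: [-2.3, -2.138, 0.011]
force: [0.6, -1.2, -1.4]
grip_width: 0.205
grasp_force: 30.0
t: 6.2
tcp_pos: [0.5374, -0.0991, 0.2676]
orientation: [-2.299, -2.14, 0.008]
force: [0.5, 0.6, -0.5]
grip_width: 0.207
grasp_force: 30.0
t 6.2 tcp [ 0.5374 -0.0991  0.2676] F [ 0.4886  0.5838 -0.4578] w 0.20738678547868644 gf 29.998918175697327
turn [-0.0041  0.0033  0.0018] shift cur axes [-0.0009  0.0006 -0.0024] final axes [-0.0009  0.0007 -0.0024]
clip 296 [0.5481 0.0253 0.1009] [0.5355 0.0185 0.0803] [0.5604 0.0324 0.1036] ((548.1502075195312, 26.05388069152832), (13.63309097290039, 24.56168556213379), 86.31871795654297)
plate 5822 0.013434447135900474 ((545.4403686523438, -18.110740661621094), (143.9051513671875, 119.87333679199219), 85.96027374267578)
spindle end 120 [0.549  0.0373 0.0942] [0.5394 0.0314 0.0882] [0.5583 0.0412 0.0977]
```

View pics/w2.png

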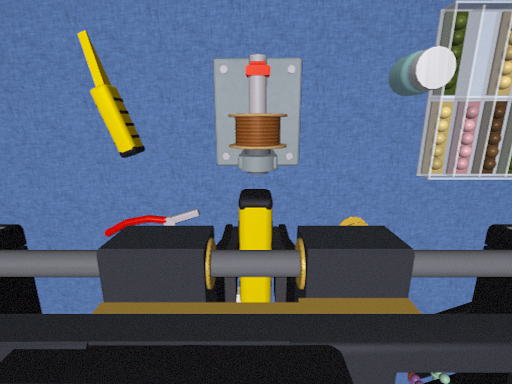

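The wrist view shows the spindle's free end at (258,58), the clip at (258,69) and the reel at (257,130). The stand origin comes out at about (0.546, -0.001), y axis at 86°, spindle top about z 0.097. Next I go to the pre-insert pose.

```bash
python3 -m jog '[0.025,0,0,-0.002,0.0015,-0.001,-1, 0.025,0,0,-0.002,0.0015,-0.001,-1, 0.025,0,0,0,0,0,-1, 0.025,0,0,0,0,0,-1, 0.025,0,0,0,0,0,-1, 0.025,0,0,0,0,0,-1, 0.025,0,0,0,0,0,-1, 0.025,0,0,0,0,0,-1, 0.025,0,0,0,0,0,-1, 0.018,0,0,0,0,0,-1]'
python3 -m jog '[0,0,0.02,0,0,0,-1, 0,0,0.02,0,0,0,-1, 0,0,0.02,0,0,0,-1, 0,0,0.02,0,0,0,-1, 0,0,0.02,0,0,0,-1, 0,0,0.02,0,0,0,-1, 0,0,0.02,0,0,0,-1, 0,0,0,0,0,0,-1, 0,0,0,0,0,0,-1, 0,0,0,0,0,0,-1]'
python3 - <<'E'
from h import *
delta((.5561,.144,.127),86)
out=[]
for n in("top","side"):
    p,d,i=cam(n); w=world(d,i); np.savez(n+"1.npz",p=p,w=w,d=d)
    hsv=cv2.cvtColor(p,cv2.COLOR_BGR2HSV); near=(np.abs(w[...,0]-.55)<.06)&(w[...,1]>-.02)&(w[...,1]<.2)&(w[...,2]>.07)&(w[...,2]<.16)
    y=near&(hsv[...,0]>20)&(hsv[...,0]<36)&(hsv[...,1]>120); P=w[y]
    print(n,"wedge",len(P)); 
    for lo in np.arange(.04,.17,.01):
        Q=P[(P[:,1]>=lo)&(P[:,1]<lo+.01)]
        if len(Q): print("  y",round(lo,3),"x",(Q[:,0].min()+Q[:,0].max())/2,Q[:,0].mean(),"z",Q[:,2].max(),Q[:,2].min(),len(Q))
    print(" tip y",P[:,1].min())
    r=near&((hsv[...,0]<8)&(hsv[...,1]>150)); Q=w[r]; Q=Q[Q[:,2]>.098]; print(" clip",len(Q),Q.mean(0),(Q.min(0)+Q.max(0))/2,Q.max(0))
    g=near&(hsv[...,1]<100)&(w[...,1]>.03)&(w[...,1]<.05); Q=w[g]; print(" spindle",len(Q),Q.min(0),Q.max(0))
    a,b=np.where(near&(y|r)); c=p[a.min()-25:a.max()+25,b.min()-20:b.max()+20]; out.append(cv2.resize(c,(400,int(400*c.shape[0]/c.shape[1])),interpolation=cv2.INTER_CUBIC))
h=max(o.shape[0] for o in out); cv2.imwrite("pics/pre.png",np.hstack([cv2.copyMakeBorder(o,0,h-o.shape[0],0,0,0) for o in out])[:600])
E
```

```text
t: 7.25
tcp_pos: [0.5545, 0.1447, 0.2674]
orientation: [-2.297, -2.144, 0.0]
force: [-0.6, -0.5, -0.9]
grip_width: 0.205
grasp_force: 30.0
t: 8.25
tcp_pos: [0.5555, 0.1424, 0.1288]
orientation: [2.298, 2.14, 0.002]
force: [-0.2, 0.2, -1.0]
grip_width: 0.199
grasp_force: 30.0
t 8.25 tcp [0.5555 0.1424 0.1288] F [-0.1756  0.1846 -1.048 ] w 0.1987491112205571 gf 29.99894678592682
turn [ 0.0016 -0.0001 -0.0012] shift cur axes [0.0016 0.0005 0.0018] final axes [0.0016 0.0005 0.0018]
top wedge 115
  y 0.05 x 0.5521135156428643 0.5520456071178216 z 0.129143174045813 0.12452759924470058 6
  y 0.06 x 0.5518936409840189 0.5519916125399109 z 0.13215197702613934 0.12741103273968157 11
  y 0.07 x 0.5524618724923531 0.552252584508174 z 0.13559557692743285 0.1300474683644045 17
  y 0.08 x 0.5523033064943241 0.552880931861466 z 0.13795668470365263 0.13100796744068988 13
  y 0.09 x 0.5528431635380014 0.5528627459312278 z 0.14045142976750757 0.13232545401559237 13
  y 0.1 x 0.5542673197460686 0.5542990601357203 z 0.14953277642019092 0.13633354700151845 18
  y 0.11 x 0.5550138531041977 0.55514890986999
[... 989 characters left out ...]
511892472 0.5480302608317225 z 0.15355020295415278 0.12480202263722873 42
  y 0.12 x 0.5517356048671318 0.5497737604264353 z 0.15184770442491224 0.1300826078999402 24
  y 0.13 x 0.555282630083716 0.5509870245875774 z 0.15755778372346851 0.13276764481197534 34
  y 0.14 x 0.5570069671734075 0.5566689893186503 z 0.1519551586642386 0.14803620571485476 15
  y 0.15 x 0.558877583205722 0.5575955526137407 z 0.15260102807213005 0.1468590450661752 6
  y 0.16 x 0.5600817794357406 0.5600817794357406 z 0.14980674760464796 0.14980674760464796 1
 tip y 0.054649231907153095
 clip 30 [0.5442 0.0237 0.1019] [0.5436 0.0247 0.1022] [0.5551 0.0311 0.1055]
 spindle 10 [0.5362 0.0312 0.0903] [0.5501 0.0416 0.1044]
```

View pics/pre.png

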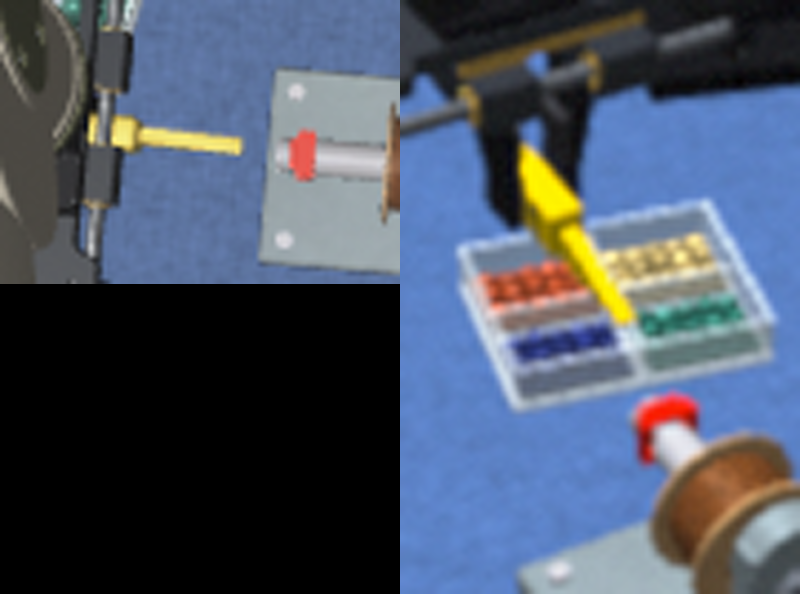

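In both views (top: blade tip at (242,145), clip at (304,155) in the crop; side: blade pointing at the clip) the wedge lines up laterally with the clip to about 1 mm. Next I feel for the spindle top.

```bash
python3 -m jog '[-0.005,0,0,0,0,0,-1, -0.005,0,0,0,0,0,-1, -0.005,0,0,0,0,0,-1, -0.005,0,0,0,0,0,-1, 0,0,0.006,0,0,0,-1, 0,0,0.006,0,0,0,-1, 0,0,0.006,0,0,0,-1, 0,0,0.003,0,0,0,-1, 0,0,0,0,0,0,-1, 0,0,0,0,0,0,-1]'
python3 -m jog '[0,0,0.0005,0,0,0,-1, 0,0,0.0005,0,0,0,-1, 0,0,0.0005,0,0,0,-1, 0,0,0.0005,0,0,0,-1, 0,0,0.0005,0,0,0,-1, 0,0,0.0005,0,0,0,-1, 0,0,0,0,0,0,-1, 0,0,0,0,0,0,-1, 0,0,0,0,0,0,-1, 0,0,0,0,0,0,-1]'
python3 -c "
from h import *
delta((.546+.0698*.123,-.0007+.9976*.123,.102),86)"
```

```text
t: 9.35
tcp_pos: [0.5534, 0.1224, 0.1064]
orientation: [2.298, 2.141, -0.001]
force: [-0.3, 0.5, -0.8]
grip_width: 0.201
grasp_force: 30.0
t: 10.35
tcp_pos: [0.5534, 0.1223, 0.1035]
orientation: [2.299, 2.141, -0.001]
force: [0.1, 0.1, -1.6]
grip_width: 0.202
grasp_force: 30.0
t 10.35 tcp [0.5534 0.1223 0.1035] F [ 0.0511  0.0953 -1.6096] w 0.20151114473157528 gf 29.999154210090637
turn [ 0.      0.0007 -0.0012] shift cur axes [-0.0002  0.0012  0.0015] final axes [-0.0002  0.0012  0.0015]
```

```bash
python3 -m jog '[0,0.0003,0.0003,0,0,0,-1, 0,0,0.0003,0,0,0,-1, 0,0,0.0003,0,0,0,-1, 0,0,0.0003,0,0,0,-1, 0,0,0.0003,0,0,0,-1, 0,0,0,0,0,0,-1, 0,0,0,0,0,0,-1, 0,0,0,0,0,0,-1, 0,0,0,0,0,0,-1, 0,0,0,0,0,0,-1]'
python3 -c "
from h import *
delta((.546+.0698*.123,-.0007+.9976*.123,.102),86)
print(env.get_state()['moment'])"
```

```text
t: 11.35
tcp_pos: [0.5536, 0.1223, 0.102]
orientation: [2.299, 2.141, -0.001]
force: [0.4, -0.0, -0.4]
grip_width: 0.201
grasp_force: 30.0
t 11.35 tcp [0.5536 0.1223 0.102 ] F [ 0.3694 -0.0087 -0.3726] w 0.20080016424941566 gf 29.9991112947464
turn [-0.      0.0006 -0.0012] shift cur axes [-0.0002  0.001  -0.    ] final axes [-0.0002  0.001  -0.    ]
[-0.0532  0.0389 -0.0237]
```

```bash
python3 -m jog '[0,0,0.0002,0,0,0,-1, 0,0,0.0002,0,0,0,-1, 0,0,0.0002,0,0,0,-1, 0,0,0.0002,0,0,0,-1, 0,0,0.0002,0,0,0,-1, 0,0,0,0,0,0,-1, 0,0,0,0,0,0,-1, 0,0,0,0,0,0,-1, 0,0,0,0,0,0,-1, 0,0,0,0,0,0,-1]'
python3 -c "
from h import *
print(env.get_state()['moment'])"
python3 -m jog '[0,0,0.0002,0,0,0,-1, 0,0,0.0002,0,0,0,-1, 0,0,0.0002,0,0,0,-1, 0,0,0.0002,0,0,0,-1, 0,0,0.0002,0,0,0,-1, 0,0,0,0,0,0,-1, 0,0,0,0,0,0,-1, 0,0,0,0,0,0,-1, 0,0,0,0,0,0,-1, 0,0,0,0,0,0,-1]'
python3 -c "
from h import *
print(env.get_state()['moment'])"
```

```text
t: 12.35
tcp_pos: [0.5537, 0.1223, 0.101]
orientation: [2.299, 2.141, -0.001]
force: [1.2, -0.5, -1.1]
grip_width: 0.203
grasp_force: 30.0
[-0.1133  0.0822 -0.0097]
t: 13.35
tcp_pos: [0.5537, 0.1223, 0.1]
orientation: [2.298, 2.141, -0.001]
force: [-0.5, 0.5, 1.7]
grip_width: 0.202
grasp_force: 30.0
[-0.1919  0.1794 -0.0262]
```

Contact: Fz is up about 2.7 N, with a matching moment. Sliding in gently.

```bash
python3 -m jog '[-0.001,0,0,0,0,0,-1, -0.001,0,0,0,0,0,-1, -0.001,0,0,0,0,0,-1, -0.001,0,0,0,0,0,-1, -0.001,0,0,0,0,0,-1, -0.001,0,0,0,0,0,-1, 0,0,0,0,0,0,-1, 0,0,0,0,0,0,-1, 0,0,0,0,0,0,-1, 0,0,0,0,0,0,-1]'
python3 -c "
from h import *
delta((.546+.0698*.123,-.0007+.9976*.123,.102),86);print(env.get_state()['moment'])"
```

```text
t: 14.35
tcp_pos: [0.5532, 0.1161, 0.1]
orientation: [2.299, 2.141, -0.001]
force: [-0.4, -1.0, 3.0]
grip_width: 0.202
grasp_force: 30.0
t 14.35 tcp [0.5532 0.1161 0.1   ] F [-0.3938 -0.9991  3.0286] w 0.2021340283606545 gf 29.999657571315765
turn [ 0.      0.0009 -0.0013] shift cur axes [ 0.006   0.0009 -0.002 ] final axes [ 0.006   0.0009 -0.002 ]
[-0.5531  0.0839 -0.0123]
```

```bash
python3 -m jog '[-0.001,0,0,0,0,0,-1, -0.001,0,0,0,0,0,-1, -0.001,0,0,0,0,0,-1, -0.001,0,0,0,0,0,-1, -0.001,0,0,0,0,0,-1, 0,0,0,0,0,0,-1, 0,0,0,0,0,0,-1, 0,0,0,0,0,0,-1, 0,0,0,0,0,0,-1, 0,0,0,0,0,0,-1]'
python3 -c "
from h import *
delta((.546+.0698*.123,-.0007+.9976*.123,.102),86);print(env.get_state()['moment'])"
```

```text
t: 15.35
tcp_pos: [0.5528, 0.1113, 0.0999]
orientation: [2.299, 2.141, -0.001]
force: [0.6, 2.2, 2.7]
grip_width: 0.205
grasp_force: 30.0
t 15.35 tcp [0.5528 0.1113 0.0999] F [0.5791 2.1683 2.7316] w 0.20462509262109696 gf 29.999932944774628
turn [-0.0001  0.0007 -0.0012] shift cur axes [ 0.0108  0.001  -0.0021] final axes [ 0.0108  0.001  -0.0021]
[-0.0043  0.0232  0.0044]
```

```bash
python3 -m jog '[-0.001,0,0,0,0,0,-1, -0.001,0,0,0,0,0,-1, -0.001,0,0,0,0,0,-1, -0.001,0,0,0,0,0,-1, -0.001,0,0,0,0,0,-1, -0.001,0,0,0,0,0,-1, 0,0,0,0,0,0,-1, 0,0,0,0,0,0,-1, 0,0,0,0,0,0,-1, 0,0,0,0,0,0,-1]'
python3 - <<'E'
from h import *
delta((.546+.0698*.123,-.0007+.9976*.123,.102),86);print(env.get_state()['moment'])
out=[]
for n,(a,b) in(("top",(140,190)),("side",(105,150))):
    p,d,i=cam(n); c=p[a:a+80,b:b+100]if n=="top" else p[110:190,215:315]
    out.append(cv2.resize(c,(400,320),interpolation=cv2.INTER_CUBIC))
cv2.imwrite("pics/ins.png",np.hstack(out))
E
```

```text
t: 16.35
tcp_pos: [0.5525, 0.1055, 0.1]
orientation: [2.298, 2.141, -0.0]
force: [0.9, 5.4, 4.4]
grip_width: 0.202
grasp_force: 30.0
t 16.35 tcp [0.5525 0.1055 0.1   ] F [0.8875 5.4078 4.4295] w 0.2023573043779791 gf 29.999940991401672
turn [ 0.0001  0.0005 -0.001 ] shift cur axes [ 0.0166  0.0009 -0.002 ] final axes [ 0.0166  0.0009 -0.002 ]
[ 0.7835  0.0197 -0.039 ]
```

View pics/ins.png

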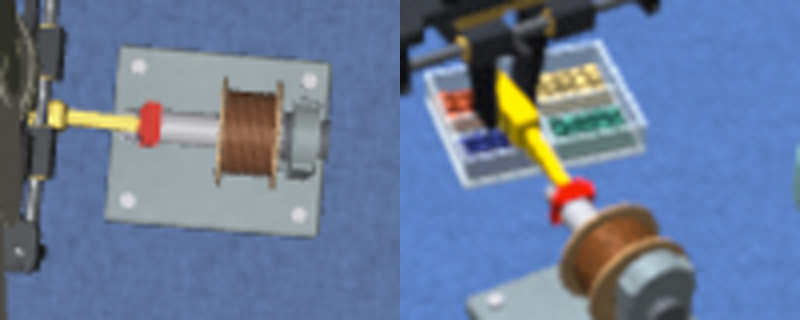

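The blade is under the clip, at (150,124) in the top crop and (570,190) in the side crop, and centred. Forces are moderate, so I keep going.

```bash
python3 -m jog '[-0.0015,0,0,0,0,0,-1, -0.0015,0,0,0,0,0,-1, -0.0015,0,0,0,0,0,-1, -0.0015,0,0,0,0,0,-1, -0.0015,0,0,0,0,0,-1, -0.0015,0,0,0,0,0,-1, -0.0015,0,0,0,0,0,-1, -0.0015,0,0,0,0,0,-1, 0,0,0,0,0,0,-1, 0,0,0,0,0,0,-1]'
python3 -c "
from h import *
delta((.546+.0698*.123,-.0007+.9976*.123,.102),86);print(env.get_state()['moment'])"
```

```text
t: 17.45
tcp_pos: [0.5517, 0.0954, 0.1003]
orientation: [-2.297, -2.142, -0.002]
force: [-0.1, 10.2, 5.3]
grip_width: 0.205
grasp_force: 30.0
t 17.45 tcp [0.5517 0.0954 0.1003] F [-0.0679 10.2073  5.3367] w 0.20457936214640965 gf 30.000166296958923
turn [ 0.0005 -0.0017  0.0004] shift cur axes [ 0.0267  0.001  -0.0016] final axes [ 0.0267  0.001  -0.0017]
[ 1.9631 -0.0554 -0.0219]
```

```bash
python3 -m jog '[-0.0015,0,0,0,0,0,-1, -0.0015,0,0,0,0,0,-1, -0.0015,0,0,0,0,0,-1, -0.0015,0,0,0,0,0,-1, -0.0015,0,0,0,0,0,-1, -0.0015,0,0,0,0,0,-1, -0.0015,0,0,0,0,0,-1, -0.0015,0,0,0,0,0,-1, 0,0,0,0,0,0,-1, 0,0,0,0,0,0,-1]'
python3 - <<'E'
from h import *
delta((.546+.0698*.123,-.0007+.9976*.123,.102),86);print(env.get_state()['moment'])
cat=[]
for n in("top","side"):
    p,d,i=cam(n);w=world(d,i);hsv=cv2.cvtColor(p,cv2.COLOR_BGR2HSV)
    near=(np.abs(w[...,0]-.55)<.06)&(w[...,1]>-.06)&(w[...,1]<.08)&(w[...,2]>.07)&(w[...,2]<.16)
    Q=w[near&(hsv[...,0]<7)&(hsv[...,1]>170)&(hsv[...,2]>110)]; print(n,"clip",len(Q),Q.mean(0),np.percentile(Q,95,axis=0))
E
```

```text
t: 18.45
tcp_pos: [0.5509, 0.0818, 0.1003]
orientation: [2.298, 2.141, 0.0]
force: [0.6, 5.3, 7.1]
grip_width: 0.203
grasp_force: 30.0
t 18.45 tcp [0.5509 0.0818 0.1003] F [0.5842 5.2737 7.07  ] w 0.20334124970487263 gf 30.000464022159576
turn [ 0.0004  0.     -0.0009] shift cur axes [ 0.0404  0.0008 -0.0017] final axes [ 0.0404  0.0009 -0.0017]
[ 0.9327  0.047  -0.0465]
top clip 46 [0.55   0.0156 0.1061] [0.5599 0.0202 0.1098]
side clip 38 [0.5445 0.0165 0.105 ] [0.5557 0.0198 0.1097]
```

```bash
python3 -m jog '[-0.001,0,0,0,0,0,-1, -0.001,0,0,0,0,0,-1, -0.001,0,0,0,0,0,-1, -0.001,0,0,0,0,0,-1, -0.001,0,0,0,0,0,-1, -0.001,0,0,0,0,0,-1, 0,0,0,0,0,0,-1, 0,0,0,0,0,0,-1, 0,0,0,0,0,0,-1, 0,0,0,0,0,0,-1]'
cat >> h.py <<'E'
def clip(save=None):
    out=[]
    for n in("top","side"):
        p,d,i=cam(n);w=world(d,i);hsv=cv2.cvtColor(p,cv2.COLOR_BGR2HSV)
        near=(np.abs(w[...,0]-.55)<.06)&(w[...,1]>-.06)&(w[...,1]<.12)&(w[...,2]>.02)&(w[...,2]<.4)
        m=near&(hsv[...,0]<7)&(hsv[...,1]>170)&(hsv[...,2]>110); Q=w[m]; print(n,"clip",len(Q),Q.mean(0),np.percentile(Q,5,axis=0),np.percentile(Q,95,axis=0))
        v,u=[int(k.mean()) for k in np.where(m)]; out.append(cv2.resize(p[max(v-40,0):max(v-40,0)+80,u-50:u+50],(400,320),interpolation=cv2.INTER_CUBIC))
    if save: cv2.imwrite(save,np.hstack(out))
E
python3 - <<'E'
from h import *
delta((.546+.0698*.123,-.0007+.9976*.123,.102),86);print(env.get_state()['moment'])
clip("pics/in2.png")
E
```

```text
t: 19.55
tcp_pos: [0.5505, 0.0745, 0.1003]
orientation: [2.299, 2.139, -0.001]
force: [-0.4, 1.8, 5.9]
grip_width: 0.202
grasp_force: 30.0
t 19.55 tcp [0.5505 0.0745 0.1003] F [-0.3845  1.7821  5.9087] w 0.20166322279861695 gf 30.000469386577606
turn [ 0.0004  0.0014 -0.002 ] shift cur axes [ 0.0477  0.0006 -0.0018] final axes [ 0.0477  0.0007 -0.0017]
[0.0354 0.0009 0.0037]
top clip 40 [0.5499 0.0185 0.1148] [0.5395 0.0148 0.1121] [0.561  0.0222 0.1168]
side clip 44 [0.5452 0.0213 0.1124] [0.5342 0.0158 0.0981] [0.5572 0.0252 0.1177]
```

View pics/in2.png

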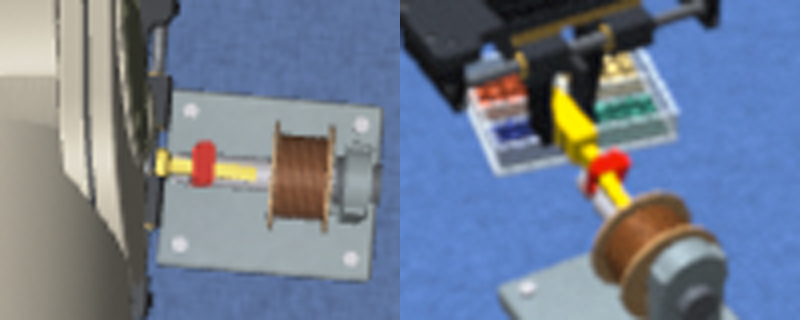

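The clip has sprung free. It rides on the blade, 13 mm higher, at (203,163) in the top crop and (608,172) in the side crop. Raising the nose and lifting.

```bash
python3 -m jog '[0,0,-0.002,0,-0.07,0,-1, 0,0,-0.003,0,-0.11,0,-1, 0,0,-0.003,0,-0.11,0,-1, 0,0,-0.003,0,-0.11,0,-1, -0.004,0,-0.009,0,0,0,-1, -0.008,0,-0.018,0,0,0,-1, -0.008,0,-0.018,0,0,0,-1, -0.008,0,-0.018,0,0,0,-1, -0.004,0,-0.009,0,0,0,-1, 0,0,0,0,0,0,-1]'
python3 - <<'E'
from h import *
delta((.546+.0698*.123,-.0007+.9976*.123,.102),86)
clip("pics/lift.png")
E
```

```text
t: 20.65
tcp_pos: [0.5508, 0.0743, 0.1908]
orientation: [2.08, 1.933, -0.418]
force: [-0.3, -0.7, -1.9]
grip_width: 0.201
grasp_force: 30.0
t 20.65 tcp [0.5508 0.0743 0.1908] F [-0.3103 -0.6504 -1.8627] w 0.20086155965236124 gf 29.99879479408264
turn [ 0.0009  0.3981 -0.0035] shift cur axes [0.0786 0.0001 0.0633] final axes [0.0479 0.0004 0.0888]
top clip 2 [0.5525 0.0288 0.2002] [0.5456 0.028  0.1996] [0.5595 0.0297 0.2007]
side clip 33 [0.5439 0.0346 0.2157] [0.5342 0.0305 0.2031] [0.5563 0.04   0.2207]
```

View pics/lift.png

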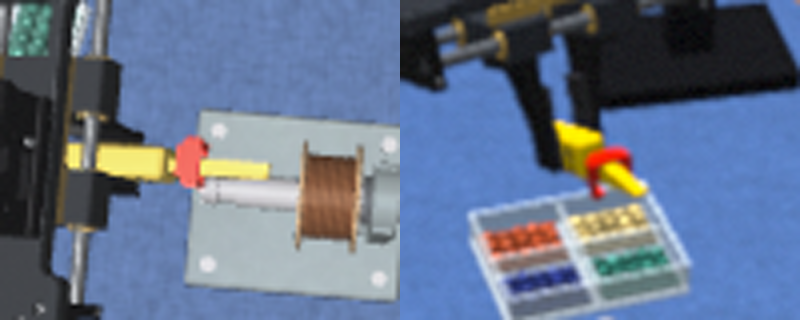

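The clip is carried on the raised blade, at (190,160) in the top crop and (605,165) in the side crop. Now I refine the dish position and work out the carry.

```bash
cat >> h.py <<'E'
def tipto(tip,ang,up):
    delta(np.array(tip)-Rt(ang,up).apply([-.085,0,.0035]),ang,up)
E
python3 - <<'E'
from h import *
T=np.load("top0.npz");S=np.load("side0.npz")
for D,(v,u) in((T,(202,365)),(S,(305,328))):
    w=D["w"]; hsv=cv2.cvtColor(D["p"],cv2.COLOR_BGR2HSV)
    m=(hsv[...,1]<60)&(hsv[...,2]>150)&(np.hypot(w[...,0]-.478,w[...,1]+.35)<.085)
    Q=w[m]; print(len(Q),cv2.minAreaRect((Q[:,:2]*1000).astype(np.float32)),Q[:,2].max())
n=np.array([np.cos(np.radians(234)),np.sin(np.radians(234))]); c=np.array([.477,-.35])
tipto([*(c-.015*n),.2],54,23)
E
```

```text
1433 ((478.82318115234375, -348.8831481933594), (110.78783416748047, 104.4004135131836), 82.0107650756836) 0.02914902385500373
2148 ((480.1034240722656, -343.46319580078125), (102.35945892333984, 114.08566284179688), 81.96981048583984) 0.028471145185153146
t 20.75 tcp [0.55   0.0748 0.189 ] F [ 0.44    0.4499 -0.7036] w 0.19988849274901996 gf 29.999014735221863
turn [ 0.2163 -0.0012  0.5126] shift cur axes [-0.3137  0.0078  0.1532] final axes [-0.2613  0.1907  0.1315]
```

```bash
python3 -m jog '[-0.012,0,0.006,0,0,0,-1, -0.022,0.001,0.011,0,0,0,-1, -0.03,0.001,0.0146,0,0,0,-1, -0.03,0.001,0.0146,0,0,0,-1, -0.03,0.001,0.0146,0,0,0,-1, -0.03,0.001,0.0146,0,0,0,-1, -0.03,0.001,0.0146,0,0,0,-1, -0.03,0.001,0.0146,0,0,0,-1, -0.03,0.001,0.0146,0,0,0,-1, -0.03,0.001,0.0146,0,0,0,-1]'
python3 -m jog '[-0.022,0.001,0.0108,0,0,0,-1, -0.014,0,0.0068,0,0,0,-1, -0.004,0,0.002,0,0,0,-1, 0,0,0,0.0433,0,0.1025,-1, 0,0,0,0.0433,0,0.1025,-1, 0,0,0,0.0433,0,0.1025,-1, 0,0,0,0.0433,0,0.1025,-1, 0,0,0,0.0433,0,0.1025,-1, 0,0,0,0,0,0,-1, 0,0,0,0,0,0,-1]'
python3 - <<'E'
from h import *
n=np.array([np.cos(np.radians(234)),np.sin(np.radians(234))]); c=np.array([.479,-.347])
tipto([*(c-.015*n),.06],54,23)
p,d,i=cam("side"); w=world(d,i); hsv=cv2.cvtColor(p,cv2.COLOR_BGR2HSV)
m=(hsv[...,0]<7)&(hsv[...,1]>170)&(hsv[...,2]>110)&(w[...,2]>.1)&(np.hypot(w[...,0]-.5,w[...,1]+.3)<.12); print("clip",m.sum(),w[m].mean(0))
E
```

```text
t: 21.75
tcp_pos: [0.5357, -0.2324, 0.1727]
orientation: [2.079, 1.933, -0.424]
force: [0.6, -0.6, -1.9]
grip_width: 0.201
grasp_force: 30.0
t: 22.75
tcp_pos: [0.535, -0.2737, 0.1705]
orientation: [2.593, 1.327, -0.527]
force: [0.0, -0.2, -1.2]
grip_width: 0.204
grasp_force: 30.0
t 22.75 tcp [ 0.535  -0.2737  0.1705] F [ 0.0357 -0.239  -1.2452] w 0.20373423718646214 gf 29.99918282032013
turn [ 0.0013 -0.0001  0.0034] shift cur axes [ 0.057  -0.0022  0.1284] final axes [ 0.057  -0.0022  0.1284]
clip 66 [ 0.5142 -0.3031  0.1957]
```

```bash
python3 -m jog '[0.005,-0.0005,0.011,0,0,0,-1, 0.009,-0.0005,0.0205,0,0,0,-1, 0.01,-0.0005,0.0225,0,0,0,-1, 0.01,-0.0005,0.0225,0,0,0,-1, 0.01,0,0.0225,0,0,0,-1, 0.007,0,0.0155,0,0,0,-1, 0.004,0,0.009,0,0,0,-1, 0,0,0,0,0,0,-1, 0,0,0,0,0,0,-1, 0,0,0,0,0,0,-1]'
python3 -m jog '[-0.0011,0,-0.0108,0,0.127,0,-1, -0.0011,0,-0.0108,0,0.127,0,-1, -0.0011,0,-0.0108,0,0.127,0,-1, -0.0011,0,-0.0108,0,0.127,0,-1, -0.0011,0,-0.0108,0,0.127,0,-1, -0.0011,0,-0.0108,0,0.127,0,-1, -0.0011,0,-0.0108,0,0.127,0,-1, -0.0011,0,-0.0108,0,0.127,0,-1, -0.0011,0,-0.0108,0,0.127,0,-1, -0.0011,0,-0.0108,0,0.127,0,-1]'
python3 - <<'E'
from h import *
n=np.array([np.cos(np.radians(234)),np.sin(np.radians(234))]); c=np.array([.479,-.347])
tipto([*(c-.015*n),.065],54,-50)
p,d,i=cam("side"); w=world(d,i); hsv=cv2.cvtColor(p,cv2.COLOR_BGR2HSV)
m=(hsv[...,0]<7)&(hsv[...,1]>170)&(hsv[...,2]>110)&(np.hypot(w[...,0]-.48,w[...,1]+.35)<.12); print("clip",m.sum(),w[m].mean(0))
cv2.imwrite("pics/pour.png",cv2.resize(p[180:384,200:472],(800,600)))
E
```

```text
t: 23.8
tcp_pos: [0.5361, -0.2703, 0.0367]
orientation: [2.594, 1.323, -0.524]
force: [1.2, 0.8, -1.7]
grip_width: 0.205
grasp_force: 30.0
t: 24.8
tcp_pos: [0.5193, -0.2939, 0.1357]
orientation: [-2.267, -1.159, -1.063]
force: [0.5, 0.5, -2.0]
grip_width: 0.205
grasp_force: 30.0
t 24.8 tcp [ 0.5193 -0.2939  0.1357] F [ 0.498   0.5006 -1.9562] w 0.20503142893296825 gf 29.999585151672363
turn [ 0.0033 -0.0011  0.0041] shift cur axes [-0.0024 -0.0014  0.0023] final axes [-0.0024 -0.0014  0.0023]
clip 22 [ 0.452  -0.3727  0.013 ]
```

View pics/pour.png

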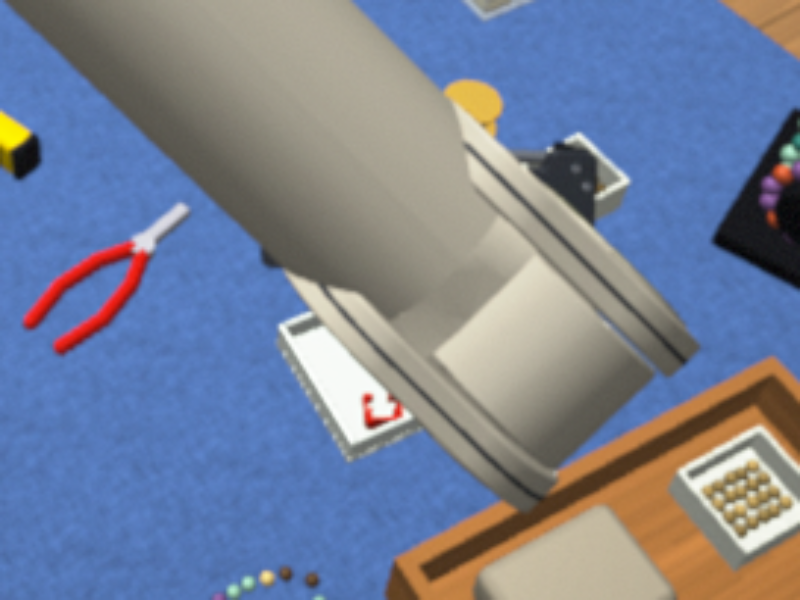

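The clip lies in the dish, at (380,408) in the crop, near (0.452, -0.373). Backing off upward and levelling the wedge.

```bash
python3 -m jog '[0.012,0,-0.010,0,0,0,-1, 0.023,0,-0.019,0,0,0,-1, 0.023,0,-0.019,0,0,0,-1, 0.019,0,-0.016,0,0,0,-1, 0,0,0,0,-0.14,0,-1, 0,0,0,0,-0.145,0,-1, 0,0,0,0,-0.145,0,-1, 0,0,0,0,-0.145,0,-1, 0,0,0,0,-0.145,0,-1, 0,0,0,0,-0.145,0,-1]'
python3 -c "
from h import *
delta((.49,-.165,.0045),86)"
```

```text
t: 25.85
tcp_pos: [0.5214, -0.2914, 0.2375]
orientation: [2.792, 1.425, 0.007]
force: [-0.4, 0.7, -2.1]
grip_width: 0.203
grasp_force: 30.0
t 25.85 tcp [ 0.5214 -0.2914  0.2375] F [-0.352   0.734  -2.1042] w 0.203299190845962 gf 29.997169375419617
turn [ 0.0084  0.002  -0.5571] shift cur axes [ 0.0839 -0.1015  0.2322] final axes [ 0.1239 -0.0401  0.233 ]
```

```bash
python3 -m jog '[0,0,0,0.002,0.0005,-0.139,-1, 0,0,0,0.002,0.0005,-0.139,-1, 0,0,0,0.002,0.0005,-0.139,-1, 0,0,0,0.002,0.0005,-0.139,-1, 0.031,-0.01,0,0,0,0,-1, 0.031,-0.01,0.02,0,0,0,-1, 0.031,-0.01,0.03,0,0,0,-1, 0.031,-0.01,0.03,0,0,0,-1, 0,0,0.03,0,0,0,-1, 0,0,0.02,0,0,0,-1]'
python3 -m jog '[0,0,0.02,0,0,0,-1, 0,0,0.02,0,0,0,-1, 0,0,0.02,0,0,0,-1, 0,0,0.01,0,0,0,-1, 0,0,0.005,0,0,0,-1, 0,0,0,0,0,0,-1, 0,0,0,0,0,0,-1, 0,0,0,0,0,0,-1, 0,0,0,0,0,0,-1, 0,0,0,0,0,0,-1]'
python3 -c "
from h import *
delta((.49,-.165,.0045),86)"
```

```text
t: 26.85
tcp_pos: [0.489, -0.1617, 0.1051]
orientation: [-2.291, -2.141, -0.007]
force: [-0.1, -0.5, -0.6]
grip_width: 0.205
grasp_force: 30.0
t: 27.85
tcp_pos: [0.4882, -0.1634, 0.0299]
orientation: [-2.294, -2.135, -0.005]
force: [-1.6, -0.7, -0.7]
grip_width: 0.202
grasp_force: 30.0
t 27.85 tcp [ 0.4882 -0.1634  0.0299] F [-1.5825 -0.6577 -0.7339] w 0.20249954540525425 gf 29.998912811279297
turn [-0.0038 -0.0076 -0.0016] shift cur axes [-0.0017  0.0021  0.0254] final axes [-0.0015  0.002   0.0254]
```

```bash
python3 -m jog '[0,0,0.006,-0.002,-0.004,0,-1, 0,0,0.006,-0.002,-0.004,0,-1, 0,0,0.005,0,0,0,-1, 0,0,0.004,0,0,0,-1, 0,0,0.002,0,0,0,-1, 0,0,0.0005,0,0,0,-1, 0,0,0.0005,0,0,0,-1, 0,0,0.0005,0,0,0,-1, 0,0,0,0,0,0,-1, 0,0,0,0,0,0,-1]'
python3 -c "
from h import *
delta((.49,-.165,.0045),86); print(env.get_state()['moment'])"
```

```text
t: 28.85
tcp_pos: [0.488, -0.1633, 0.0052]
orientation: [2.299, 2.141, -0.001]
force: [-1.1, -0.2, -0.1]
grip_width: 0.206
grasp_force: 30.0
t 28.85 tcp [ 0.488  -0.1633  0.0052] F [-1.1134 -0.2419 -0.104 ] w 0.2064862270786958 gf 29.99897003173828
turn [-0.0001  0.0004 -0.0015] shift cur axes [-0.0016  0.0021  0.0007] final axes [-0.0016  0.0021  0.0007]
[-0.0448  0.0787 -0.0146]
```

Near the table. I lower 0.5 mm more, open, and lift away.

```bash
python3 -m jog '[0,0,0.0003,0,0,0,-1, 0,0,0.0003,0,0,0,-1, 0,0,0,0,0,0,-1, 0,0,0,0,0,0,-0.4, 0,0,0,0,0,0,-0.2, 0,0,0,0,0,0,0, 0,0,0,0,0,0,0.2, 0,0,0,0,0,0,0.2, 0,0,0,0,0,0,0.2, 0,0,0,0,0,0,0.2]'
python3 -m jog '[0,0,-0.01,0,0,0,0.2, 0,0,-0.02,0,0,0,0.2, 0,0,-0.03,0,0,0,0.2, 0,0,-0.03,0,0,0,0.2, 0,0,-0.04,0,0,0,0.2, 0,0,-0.04,0,0,0,0.2, 0.04,0,-0.02,0,0,0,0.2, 0.04,0,0,0,0,0,0.2, 0.04,0,0,0,0,0,0.2, 0.04,0,0,0,0,0,0.2]'
python3 -m jog '[0.04,0,-0.02,0,0,0,0.2, 0.04,0,-0.02,0,0,0,0.2, 0.04,0,0,0,0,0,0.2, 0,0,0,0,0,0,0.2, 0,0,0,0,0,0,0.2, 0,0,0,0,0,0,0.2, 0,0,0,0,0,0,0.2, 0,0,0,0,0,0,0.2, 0,0,0,0,0,0,0.2, 0,0,0,0,0,0,0.2]'
python3 - <<'E'
from h import *
p,d,i=cam("side"); w=world(d,i); hsv=cv2.cvtColor(p,cv2.COLOR_BGR2HSV)
m=(hsv[...,0]<7)&(hsv[...,1]>170)&(hsv[...,2]>110)&(np.hypot(w[...,0]-.48,w[...,1]+.35)<.1); print("clip",m.sum(),w[m].mean(0),w[m].max(0))
y=(hsv[...,0]>20)&(hsv[...,0]<36)&(hsv[...,1]>120)&(np.hypot(w[...,0]-.48,w[...,1]+.19)<.08);P=w[y];print("wedge",len(P),P.min(0),P.max(0))
W=(hsv[...,1]<60)&(hsv[...,2]>150)&(np.hypot(w[...,0]-.478,w[...,1]+.35)<.085)
print("dish",cv2.minAreaRect((w[W][:,:2]*1000).astype(np.float32)))
cv2.imwrite("pics/end.png",cv2.resize(p[130:384,180:440],(600,586)))
E
```

```text
t: 29.85
tcp_pos: [0.4879, -0.1632, 0.0045]
orientation: [2.299, 2.141, -0.001]
force: [-0.3, 0.8, -1.0]
grip_width: 0.596
grasp_force: 0.0
t: 30.85
tcp_pos: [0.4993, -0.0022, 0.1956]
orientation: [2.299, 2.14, 0.001]
force: [0.1, 0.3, -0.1]
grip_width: 0.601
grasp_force: 0.0
t: 31.85
tcp_pos: [0.508, 0.1158, 0.2344]
orientation: [2.3, 2.14, -0.001]
force: [-0.2, 0.7, -0.6]
grip_width: 0.6
grasp_force: 0.0
clip 27 [ 0.4539 -0.3722  0.0125] [ 0.4719 -0.3562  0.0178]
wedge 340 [ 0.4743 -0.2478  0.0006] [ 0.4947 -0.1349  0.0293]
dish ((480.48681640625, -343.47650146484375), (101.60184478759766, 115.05774688720703), 82.121337890625)
```

View pics/end.png

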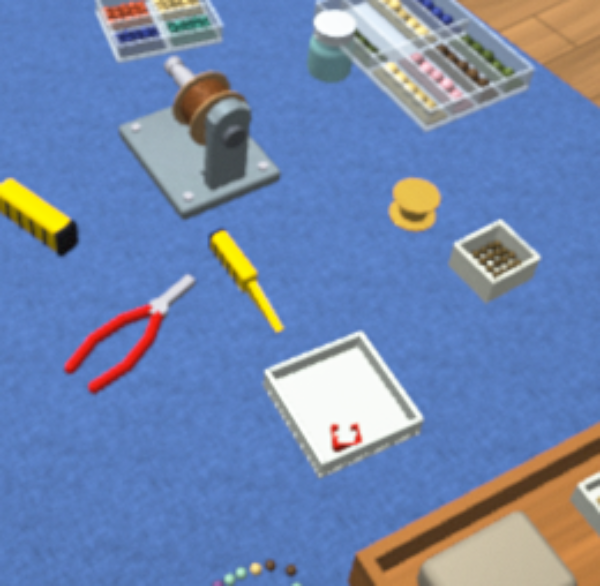

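The clip is in the dish at (345,437), the wedge lies flat at (245,280), the spindle end is bare and the dish hasn't moved. Handing in.

```bash
python3 -c "
from station import env
print(env.job_done())"
```

```text
the job is handed in; nothing more can be done
None
```

I pried the clip off the spindle with the wedge and put it in the white dish, laid the wedge flat on the table, and handed the job in at about 32 s; the judge returned no verdict.

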